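# Set and lock the air selector of an airbrush station

### The job

Set the air for the airbrush: turn the black knob on the white air station clockwise until its white pointer is in the red band of the dial, feel for the hidden catch notch that lies somewhere within that band, and there pull the knob gently straight up until it is fully out and locked; then let go. Never force the catch: if the knob will not come up under a light pull of well under 20 N, you are not at the notch. Leave everything else on the desk where it is.

Things in the scene. Friction and masses are not known exactly. Their poses are not given: they have to be found in the camera images.
- station: White air station housing, 150 (x) by 260 (y) by 80 mm high, fixed on the desk. Origin: centre of its underside; z up, its -x side faces the robot at yaw 0. The knob's axis is vertical, 60 mm from the centre along the station's +y. A round gauge (48 mm across, 6 mm high) is set in its top.
- dial: Round aluminium dial plate, 96 mm across, 4 mm thick, fixed on the station's top. Origin: on the knob's axis, at the plate's underside, 80 mm above the desk. Its x axis points to the middle of the red band, which covers 0.35 rad either side. Inside, out of sight, is the lock collar; its one notch lies anywhere within 0.32 rad either side of the band's middle: find it by feel.
- band (a point): Middle of the red band on the dial's top face, 38 mm from the knob's axis; the point's x axis points outward along the dial's x.
- knob_grip (a point): Grip point of the black knob: on its vertical axis, 28 mm above its underside, 12 mm below its top. The knob: a disc 48 mm across, 8 mm high, with an upright bar grip 46 mm long, 14 mm thick, 34 mm high on it. Pushed in, its underside is 84 mm above the desk. The point's x axis points along the bar to the pointer end; pinch the bar across its 14 mm from above.
- pointer (a point): Pointer end of the knob: on the bar's top, 22 mm from the axis, at the end with the white line. Its x axis points outward along the bar.
- selector (a joint): Turn of the knob in rad, growing clockwise seen from above, range 0 to 2.2; at 0 the pointer points along the station's +y (left). It turns with a light friction of about 0.05 N m and stays where it is left.
- pull (a joint): How far the knob is pulled up, m; 0 pushed in (the start). About 3 N of friction; stays where left. Off the notch, a pin under the pointer end meets the rigid collar after about 2 mm. In the notch (about 0.045 rad of play either side) it comes up 12 mm to a firm stop and can no longer be turned; an orange ring shows below it. Locked: over 8 mm.
- ink_jar: Small glass jar with blue cap, 36 mm across, 50 mm high, standing on the station's top. Origin: centre of its underside. A bystander.
- brush: Paint brush, 190 mm long, lying before the station. A bystander.
- palette: White paint-pan palette, 105 by 215 by 14 mm, lying beyond the station. Origin: centre of its underside. A bystander.
- tumbler: Empty glass tumbler, 74 mm across, 90 mm high. A bystander.
- phone: White phone, 72 by 148 by 9 mm. A bystander.
- paint_jar: White paint jar with orange cap, 52 mm across, 65 mm high. A bystander.

How it is judged:
On the way, in this order (a step that is already met when the one before it is completed fails the run):
1. the knob is turned until its pointer is in the red band (angle between the x axis of pointer and the x axis of band, either way round below 0.37 rad), for 0.1 s.
2. the knob is pulled up more than 8 mm, its pin in the notch (value of joint pull above 0.008 m), for 0.2 s.
At the end, for the whole second after the job is handed in: The knob stands pulled out by more than 8 mm, locked in the notch with its pointer in the red band (within 0.40 rad of its middle), let go of and at rest (value of joint pull above 0.008 m and angle between the x axis of pointer and the x axis of band, either way round below 0.4 rad and velocity of joint pull below 0.005 m/s); the robot touches nothing.
It fails at once if the catch is forced: the dial or its lock collar is loaded with more than 20 N (by the knob's pin or by anything else) (contact force between dial and anything else above 20 N).
It fails at once if a bystander is moved by more than 25 mm (distance of any of ink_jar, brush, palette, tumbler, phone, paint_jar from where it was at the start of the episode above 0.025 m).
It also fails if it takes over 72 s, if anything falls off the work surface, if the arm or the gripper's body presses on something with over 40 N, if the wrist force passes 120 N, or if a joint passes its speed limit or range.

### The arm

A 7-joint arm with a two-finger parallel gripper is mounted at the origin on the work surface. World frame = base frame: x ahead of the robot, y to its left, z up, the work surface at z = 0. Lengths are in m, angles in rad, forces in N, time in s.
With the tool pointing down it reaches from about 0.4 to 0.85 m from the base axis. Payload 10.4 kg.
Tool frame: the origin (TCP) lies on the centre line of the jaws, within the pads' length; the fingertips stand r.tip_extent ahead of it and the grasp point (between the pads) lies 8 mm behind it (r.tip_extent is the distance from the TCP to the fingertips, in m); z points along the fingers, y is the direction in which the jaws open and shut (so a half turn about z gives the same grasp; the last joint's range is limited). The gripper opens to 87 mm and grips with 3 to 60 N. Pads are 19 mm wide; open, the fingers measure 117 mm over their backs; the gripper's body (75 mm by 190 mm) begins 51 mm behind the grasp point.
Start: joints at [-1.13, 0.332, -0.065, 1.46, 0.022, 1.35, -0.088], TCP at [0.28, 0.559, 0.234] pointing down, gripper open.
Joint ranges: [-2.6, 2.6], [-0.5, 2.12], [-1.47, 1.34], [0.16, 2.42], [-1.27, 4.41], [0.06, 2.06], [-2.6, 2.6]. Speed limits (rad/s): [2.22, 2.22, 2.79, 2.79, 3.14, 3.14, 3.14].

### API

Orientations are given as a unit quaternion [x, y, z, w].
In Python, from bench import r gives the robot as it stands.
- The arm moves only by the shell command python3 -m jog 'ROWS' [FORCE]. ROWS is JSON, a list of rows, each a list of 7 numbers: the shift along the tool's x, y, z in cm, then the turn, a rotation vector about the tool's x, y, z in rad, then the opening, from -1 (shut) to 1 (fully open). In form: [[tx, ty, tz, wx, wy, wz, jaw], ...]. A call has 1 to 20 rows; each row shifts and turns the commanded pose from where the row before left it, along the tool's axes as they then stand; what a row does not reach is not made up. A row lasts 1/8 s, in which the tool goes at most 62.5 mm and 10.7 degrees, less where a joint would pass 70% of its speed; a pose out of reach is approached as far as the arm can. A call with a gripper value outside its range is refused whole. The fingers move at their own pace and stop on an object; FORCE is the grip in N (left out, the last holds). Time passes only in rows, so rows that do not move let the fingers close. It gives the time, the measured TCP pose, the force and the opening at its end, in the units of the state.
- r.read_state(): the state, without advancing time (a new reading comes with each control period).
- r.camera(name): name is "side" or "top"; returns a dict with "frame" (480x640x3 uint8, red, green, blue), "fx", "fy", "cx", "cy" (pixels), "k1" (the pictures are not rectified: a ray, as slopes to the right and down, at radius r is drawn at 1 + k1 r^2 times it, then the intrinsics apply), "camera_from_world" (4x4, takes a point from world to camera coordinates). Camera axes: x right, y down, z forward; pixel columns grow to the right and rows downward; lengths in m; the calibration is good to about 2 mm. A picture is of the moment at which its call begins. There is no depth.
- r.close_job(): hands the job in, once; it reports no verdict.
Trained networks look in a picture, given as the dict that the camera call returned (one of the last four; its "shot" number tells which), for a name from the list of things; names that differ only in an ending like _2 or _b are one class to them, and where a whole thing is asked for, a point or a joint stands for the part that bears it (a point fixed in the world has none). Each returns a list of dicts, best first, with "score" (0 to 1); they miss things now and then, are a little off and sometimes report something else, mostly with a low value. They report only what shows in the picture. A call takes as long as a camera call.
- r.search_frame(picture, thing): "rect" ([left, top, right, bottom] in pixels, round what is visible of it).
The state is a dict: "time": time; "joint_positions": joint angles; "joint_vel": joint speeds; "joint_torque": joint torques, N m; "ee_pos": TCP position; "eef_rot": TCP orientation; "ft_force": force on the tool from outside, world axes, zero at the start; "torque": the same for the moment, N m; "width": finger opening in m.
Only numpy, scipy, OpenCV 4.12 (cv2) and the standard library are available. Lean on these libraries where they do the work, as an engineer would, in place of code of your own. Each camera call takes 0.05 s, during which the arm holds its last target.

## Working session

There is one attempt and no reset: what is moved stays moved. The work goes in short steps, Python scripts to look and compute and a shell command to move; the robot and the scene stay as the last step left them, time stands still between calls to the robot, and variables do not carry over. Pictures are saved under pics/ and viewed, and the job is handed in when it is done.

```bash
ls; mkdir -p pics; python3 - <<'E'
from bench import r
import cv2
print(r.tip_extent); print(r.read_state())
for n in ("top","side"):
    p=r.camera(n); cv2.imwrite(f"pics/{n}0.png",p["frame"][:,:,::-1])
    print(n,p["shot"],p["fx"],p["fy"],p["cx"],p["cy"],p["k1"],p["camera_from_world"])
    for t in ("station","dial","knob_grip","pointer","band","ink_jar"):
        print(t,[(d["rect"],round(d["score"],2)) for d in r.search_frame(p,t)[:2]])
E
```

```text
pics
0.011
{'time': 0.0, 'joint_positions': array([-1.1296076 ,  0.33286827, -0.06465712,  1.46097   ,  0.02160995,
        1.34992181, -0.08850507]), 'joint_vel': array([ 0.0001653 ,  0.00025969, -0.00184413, -0.00147761, -0.00075009,
        0.00040368,  0.00080824]), 'joint_torque': array([-1.29333134e-04, -6.23260117e+01,  2.47203629e-02, -3.89897239e+01,
       -6.12822105e-02,  3.98488354e-02,  1.75190876e-04]), 'ee_pos': array([0.27944408, 0.55861117, 0.2327424 ]), 'eef_rot': array([ 2.29832150e-01,  9.73230004e-01, -7.25666279e-04, -1.22972702e-04]), 'ft_force': array([ 0.43029338, -0.90858474, -0.67797367]), 'torque': array([-0.02923352, -0.02654061, -0.00066903]), 'width': 0.08690254374878323}
top 1 506.27826550591504 506.27826550591504 318.4786066210239 241.4680153327298 -0.12319507491560676 [[ 0.0049386  -0.99991056  0.01242917 -0.05894846]
 [-0.98203652 -0.00719409 -0.18855377  0.57067987]
 [ 0.18862632 -0.01127471 -0.98198421  1.33178363]
 [ 0.          0.          0.          1.        ]]
station [([271.5, 205.7, 378.7, 277.3], 0.76), ([287.6, 224.7, 323.3, 260.7], 0.48)]
dial [([285.7, 226.3, 321.7, 262.3], 0.88), ([294.9, 234.7, 311.9, 252.4], 0.16)]
knob_grip [([294.5, 235.1, 312.0, 253.3], 0.66)]
pointer []
band [([288.1, 224.7, 322.5, 261.4], 0.95)]
ink_jar [([350.4, 212.0, 362.2, 225.6], 0.6)]
side 2 511.3643176636035 511.3643176636035 321.237689647331 241.52229820376851 -0.08854278626548069 [[ 0.93884246 -0.3442441  -0.0084164  -0.53675922]
 [-0.24405723 -0.6479669  -0.72150881  0.17354571]
 [ 0.2429216   0.67943719 -0.6923541   1.06312125]
 [ 0.          0.          0.          1.        ]]
station [([275.2, 207.9, 395.9, 329.6], 0.77)]
dial [([296.7, 222.6, 338.7, 251.4], 0.78)]
knob_grip [([308.4, 214.9, 328.5, 241.8], 0.8)]
pointer [([308.6, 219.7, 332.1, 242.0], 0.6)]
band [([297.7, 221.5, 343.0, 253.4], 0.8)]
ink_jar [([360.1, 253.8, 381.0, 278.6], 0.94)]
```

```bash
python3 - <<'E'
import cv2
for n,(x0,y0,x1,y1) in dict(top=(255,190,395,295),side=(265,195,405,300)).items():
    i=cv2.imread(f"pics/{n}0.png")[y0:y1,x0:x1]
    cv2.imwrite(f"pics/{n}0c.png",cv2.resize(i,None,fx=5.5,fy=5.5,interpolation=cv2.INTER_CUBIC))
E
```

```text
(no output)
```

View pics/top0.png

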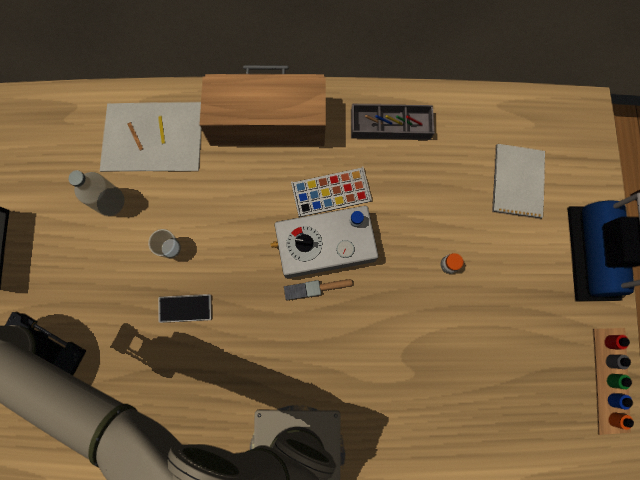

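View pics/side0.png

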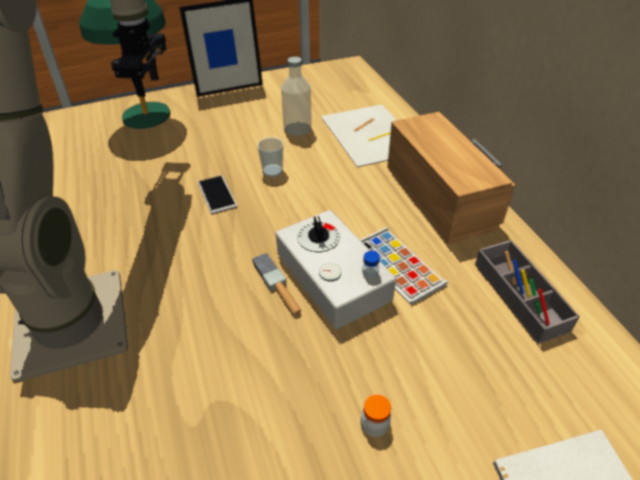

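```bash
ls pics
```

```text
side0.png
side0c.png
top0.png
top0c.png
```

View pics/top0c.png

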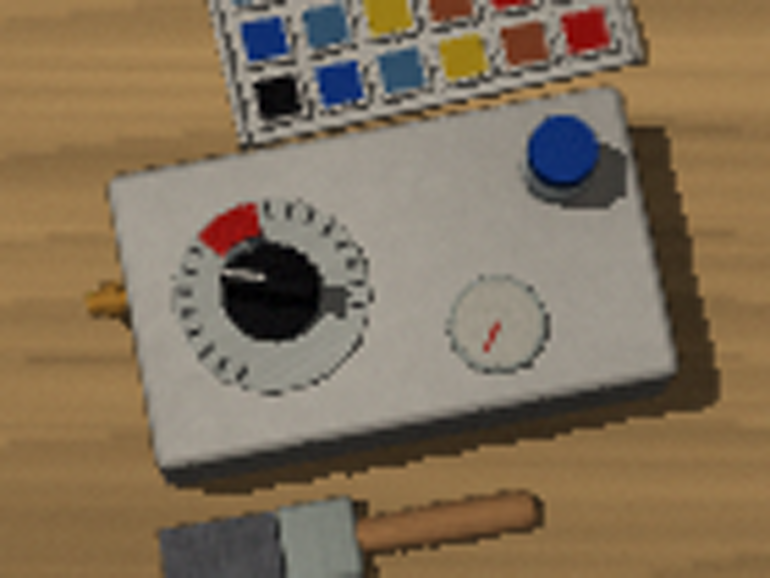

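View pics/side0c.png

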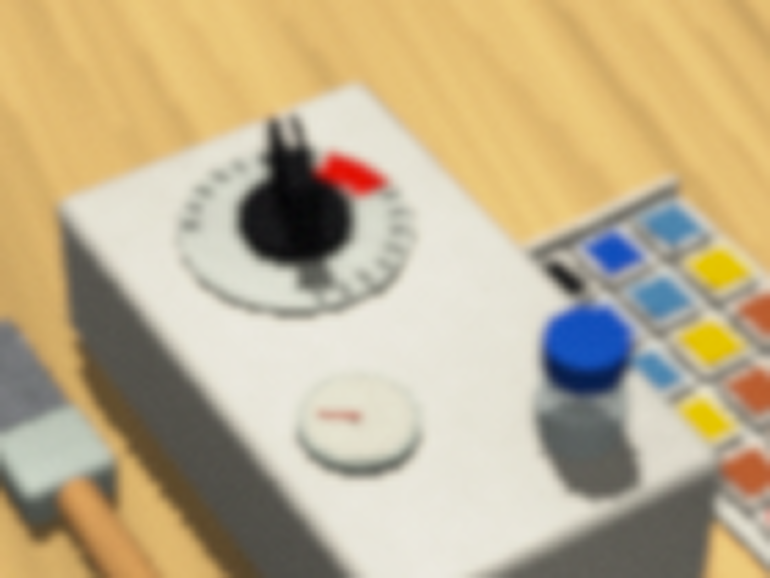

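The top view shows the station at a yaw of about 10°. In the crop, the dial is centred at about (271,296), the red band at about (232,230), and the white pointer line runs from (222,272) to (265,280). The side view agrees with this layout. Next I'll convert these pixels to world positions.

```bash
cat > h.py <<'E'
import numpy as np, cv2
from bench import r
def ray(p,uv):
    K=np.array([[p["fx"],0,p["cx"]],[0,p["fy"],p["cy"]],[0,0,1.]])
    x=cv2.undistortPointsIter(np.array([[uv]],float),K,np.array([p["k1"],0,0,0,0.]),None,None,(3,50,1e-10))[0,0]
    T=np.array(p["camera_from_world"]); R=T[:3,:3]
    return -R.T@T[:3,3], R.T@np.array([x[0],x[1],1])
def onz(p,uv,z):
    o,d=ray(p,uv); return (o+d*(z-o[2])/d[2])
def proj(p,X):
    T=np.array(p["camera_from_world"]); c=T[:3,:3]@np.array(X)+T[:3,3]; s=c[:2]/c[2]
    s=s*(1+p["k1"]*(s@s)); return np.array([p["fx"]*s[0]+p["cx"],p["fy"]*s[1]+p["cy"]])
def crop(uv,x0,y0,f=5.5): return [(uv[0]+.5)/f-.5+x0,(uv[1]+.5)/f-.5+y0]
E
python3 - <<'E'
from h import *
np.set_printoptions(precision=4,suppress=True)
t=r.camera("top"); s=r.camera("side")
T=lambda u,v,z: onz(t,crop((u,v),255,190),z)
S=lambda u,v,z: onz(s,crop((u,v),265,195),z)
tc=[T(*c,.08) for c in((108,183),(620,90),(675,370),(165,465))]
for c in tc: print("corner",c)
ctr=np.mean(tc,0); e=(tc[0]-tc[1]+tc[3]-tc[2]);e/=np.linalg.norm(e); yaw=np.arctan2(-e[0],e[1])
print("ctr",ctr,"yaw",yaw,"axis",ctr+.06*e)
d=T(271,296,.084);print("dial top",d)
d2=S(296,230,.084);print("dial side",d2)
b=T(232,230,.084);print("band",b,np.arctan2(*(b-d)[1::-1]),np.linalg.norm((b-d)[:2]))
b2=S(350,174,.084);print("band side",b2,np.arctan2(*(b2-d2)[1::-1]),np.linalg.norm((b2-d2)[:2]))
p1=T(222,272,.124);p2=T(265,280,.124);print("ptr",p1,p2,np.arctan2(*(p1-p2)[1::-1]))
# colour based dial
for n,p in(("top",t),("side",s)):
    hsv=cv2.cvtColor(p["frame"],cv2.COLOR_RGB2HSV)
    m=((hsv[...,0]<6)|(hsv[...,0]>174))&(hsv[...,1]>150)&(hsv[...,2]>80)
    m[:]=m&True
    q=proj(p,[*d[:2],.084]).astype(int); w=np.zeros_like(m); w[q[1]-22:q[1]+22,q[0]-25:q[0]+25]=1
    ys,xs=np.nonzero(m&w); B=onz(p,(xs.mean(),ys.mean()),.084); print(n,"red",B,len(xs),np.arctan2(*(B-d)[1::-1]),np.linalg.norm((B-d)[:2]))
print(r.read_state()["time"])
E
```

```text
corner [0.6166 0.0649 0.08  ]
corner [ 0.666  -0.1881  0.08  ]
corner [ 0.5253 -0.2131  0.08  ]
corner [0.4772 0.0344 0.08  ]
ctr [ 0.5712 -0.0755  0.08  ] yaw 0.19241454792771584 axis [ 0.5598 -0.0166  0.08  ]
dial top [ 0.5598 -0.016   0.084 ]
dial side [ 0.5589 -0.0188  0.084 ]
band [0.5925 0.0034 0.084 ] 0.5357712511457338 0.038019786306417586
band side [0.591  0.0049 0.084 ] 0.6355530368347754 0.03988695821057022
ptr [0.5637 0.0066 0.124 ] [ 0.56   -0.0138  0.124 ] 1.3909523020344745
top red [0.5931 0.0034 0.084 ] 54 0.5281475816168144 0.03850335127894961
side red [0.5898 0.0043 0.084 ] 47 0.5954705425146098 0.03623106336395108
0.8
```

```bash
cat >> h.py <<'E'
from scipy.spatial.transform import Rotation as Ro
def plan(target, yang=None):
    s=r.read_state(); R=Ro.from_quat(s["eef_rot"]); M=R.as_matrix()
    d=M.T@(np.array(target)-s["ee_pos"])*100
    ya=np.arctan2(M[1,1],M[0,1]); print("t",s["time"],"pos",s["ee_pos"].round(4),"yang",ya.round(4),"F",s["ft_force"].round(2),"T",s["torque"].round(3),"w",round(s["width"],4))
    if yang is not None:
        c,n=np.cos(yang),np.sin(yang)
        G=np.array([[n,c,0],[-c,n,0],[0,0,-1]])
        print("tool shift cm",d.round(2),"rotvec",Ro.from_matrix(M.T@G).as_rotvec().round(4))
E
python3 -c "
from h import *
plan([.5598,-.017,.2],1.39-np.pi/2)"
```

```text
t 0.8 pos [0.2796 0.559  0.2336] yang 1.107 F [-0.21 -0.62 -0.33] T [-0.055  0.018  0.047] w 0.0871Traceback (most recent call last):
  File "<string>", line 3, in <module>
    plan([.5598,-.017,.2],1.39-np.pi/2)
    ~~~~^^^^^^^^^^^^^^^^^^^^^^^^^^^^^^^
  File "h.py", line 22, in plan
    print("tool shift cm",d.round(2),"rotvec",Ro.from_matrix(M.T@G).as_rotvec().round(4))
                                              ~~~~~~~~~~~~~~^^^^^^^
  File "scipy/spatial/transform/_rotation.pyx", line 1143, in scipy.spatial.transform._rotation.Rotation.from_matrix
ValueError: Non-positive determinant (left-handed or null coordinate frame) in rotation matrix 0: [[-2.79240664e-01 -9.60221147e-01 -1.41426110e-05]
 [-9.60221140e-01  2.79240663e-01 -1.20388269e-04]
 [-1.19548554e-04  2.00372661e-05  9.99999993e-01]].
```

```bash
sed -i 's/\[\[n,c,0\],\[-c,n,0\]/[[-n,c,0],[c,n,0]/' h.py
python3 -c "
from h import *
plan([.5598,-.017,.2],1.39-np.pi/2)"
```

```text
t 0.8 pos [0.2796 0.559  0.2336] yang 1.107 F [-0.21 -0.62 -0.33] T [-0.055  0.018  0.047] w 0.0871
tool shift cm [-50.83 -38.98   3.35] rotvec [ 1.0000e-04 -1.0000e-04  1.2878e+00]
```

```bash
python3 -m jog '[[-4.236,-3.248,0,0,0,0,1],[-4.236,-3.248,0,0,0,0,1],[-4.236,-3.248,0,0,0,0,1],[-4.236,-3.248,0,0,0,0,1],[-4.236,-3.248,0,0,0,0,1],[-4.236,-3.248,0,0,0,0,1],[-4.236,-3.248,0,0,0,0,1],[-4.236,-3.248,0,0,0,0,1],[-4.236,-3.248,0,0,0,0,1],[-4.236,-3.248,0,0,0,0,0],[-4.236,-3.248,0,0,0,0,0],[-4.236,-3.248,0,0,0,0,0],[0,0,0.4,0,0,0.161,0],[0,0,0.4,0,0,0.161,0],[0,0,0.4,0,0,0.161,0],[0,0,0.4,0,0,0.161,0],[0,0,0.4,0,0,0.161,0],[0,0,0.4,0,0,0.161,0],[0,0,0.4,0,0,0.161,0],[0,0,0.4,0,0,0.161,0]]'
python3 - <<'E'
from h import *
plan([.5598,-.017,.108],1.39-np.pi/2)
for n,(x0,y0,x1,y1) in dict(top=(235,180,375,285),side=(255,165,395,270)).items():
    p=r.camera(n);i=p["frame"][y0:y1,x0:x1,::-1]
    cv2.imwrite(f"pics/{n}1c.png",cv2.resize(i,None,fx=5.5,fy=5.5,interpolation=cv2.INTER_CUBIC))
E
```

```text
time: 3.3
ee_pos: [0.5599, -0.0169, 0.2015]
eef_rot: [0.77, 0.638, 0.0, 0.0]
ft_force: [-0.0, 0.5, 0.2]
width: 0.0436
t 3.3 pos [ 0.5599 -0.0169  0.2015] yang -0.1862 F [-0.01  0.46  0.23] T [-0.123  0.079 -0.013] w 0.0436
tool shift cm [-0.01 -0.01  9.35] rotvec [ 0.0002 -0.0003 -0.0054]
```

View pics/side1c.png

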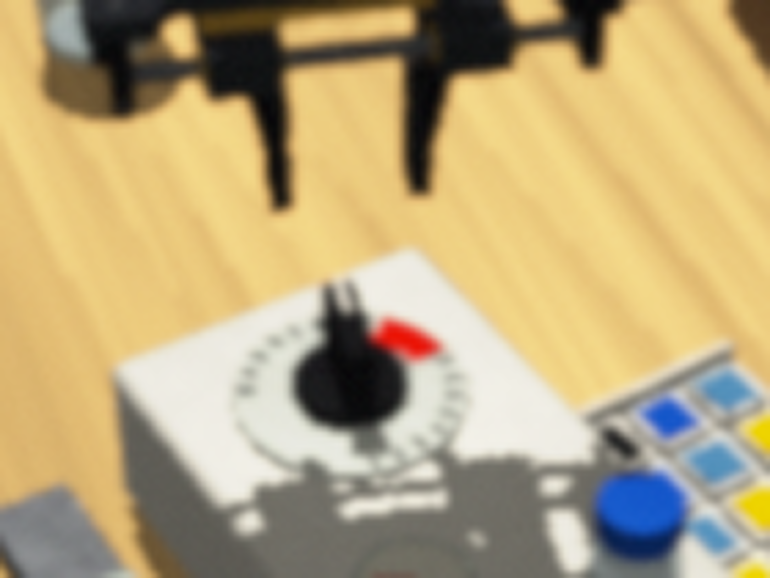

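View pics/top1c.png

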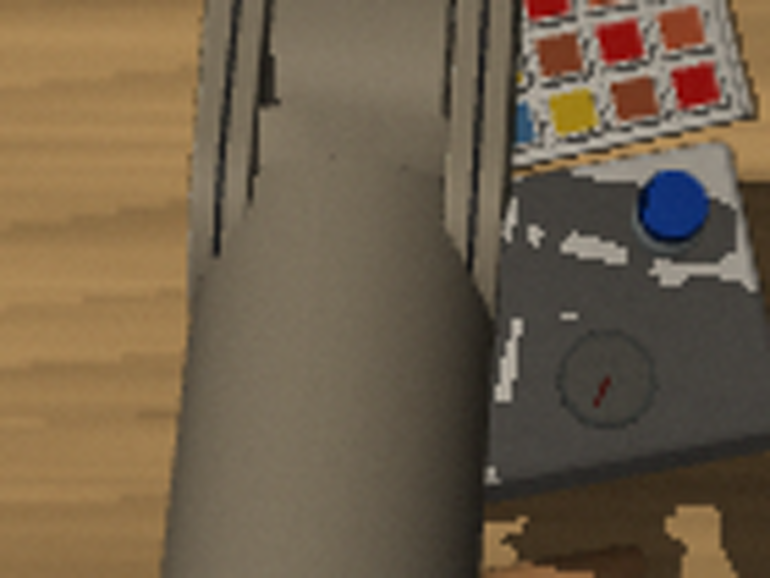

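The side view shows the fingers straddling the bar, with the jaw axis across it. The top view is blocked by the arm. I'll descend, then close lightly.

```bash
python3 -m jog '[[0,0,1.5,0,0,0,0],[0,0,1.5,0,0,0,0],[0,0,1.5,0,0,0,0],[0,0,1.5,0,0,0,0],[0,0,1.35,0,0,0,0],[0,0,1,0,0,0,0],[0,0,1,0,0,0,0],[0,0,0,0,0,0,0]]' 8
python3 - <<'E'
from h import *
plan([.5598,-.017,.108],1.39-np.pi/2)
p=r.camera("side");i=p["frame"][165:270,255:395,::-1]
cv2.imwrite(f"pics/side2c.png",cv2.resize(i,None,fx=5.5,fy=5.5,interpolation=cv2.INTER_CUBIC))
E
```

```text
time: 4.4
ee_pos: [0.5595, -0.017, 0.1073]
eef_rot: [0.768, 0.64, -0.0, -0.0]
ft_force: [0.1, 0.2, -0.0]
width: 0.0435
t 4.4 pos [ 0.5595 -0.017   0.1073] yang -0.181 F [ 0.09  0.17 -0.03] T [-0.1    0.044 -0.015] w 0.0435
tool shift cm [ 0.    0.03 -0.07] rotvec [-0.001   0.0003 -0.0002]
```

View pics/side2c.png

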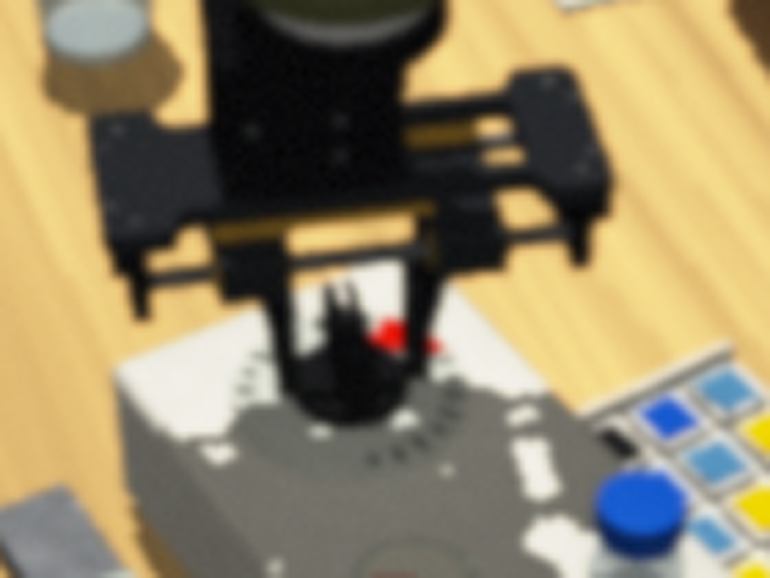

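The fingers stand on either side of the bar (crop about (345,310)) and touch nothing. Closing at 8 N.

```bash
python3 -m jog '[[0,0,0,0,0,0,-0.4],[0,0,0,0,0,0,-0.8],[0,0,0,0,0,0,-0.8],[0,0,0,0,0,0,-0.8],[0,0,0,0,0,0,-0.8]]' 8
python3 -c "
from h import *
plan([.5598,-.017,.108],1.39-np.pi/2)"
```

```text
time: 5.08
ee_pos: [0.5597, -0.0167, 0.1081]
eef_rot: [0.768, 0.64, -0.0, -0.0]
ft_force: [-2.9, 0.7, 3.0]
width: 0.0143
t 5.075 pos [ 0.5597 -0.0167  0.1081] yang -0.1808 F [-2.91  0.67  2.95] T [0.166 0.683 0.054] w 0.0143
tool shift cm [-0.02  0.02  0.01] rotvec [-0.0005 -0.0003  0.    ]
```

```bash
python3 -m jog '[[0,-0.05,0,0,0,0.065,-0.8],[0,0,0,0,0,0.065,-0.8],[0,0,0,0,0,0.065,-0.8],[0,0,0,0,0,0.065,-0.8],[0,0,0,0,0,0,-0.8]]'
python3 -c "
from h import *
plan([.5598,-.017,.108],1.39-np.pi/2)"
python3 -m jog '[[0,0,0,0,0,0.065,-0.8],[0,0,0,0,0,0.065,-0.8],[0,0,0,0,0,0.065,-0.8],[0,0,0,0,0,0.065,-0.8],[0,0,0,0,0,0,-0.8]]'
python3 - <<'E'
from h import *
plan([.5598,-.017,.108],1.39-np.pi/2)
p=r.camera("side");i=p["frame"][165:270,255:395,::-1]
cv2.imwrite(f"pics/side3c.png",cv2.resize(i,None,fx=5.5,fy=5.5,interpolation=cv2.INTER_CUBIC))
E
```

```text
time: 5.7
ee_pos: [0.5594, -0.0166, 0.1081]
eef_rot: [0.844, 0.536, 0.0, -0.0]
ft_force: [-2.2, 2.3, 2.6]
width: 0.0142
t 5.7 pos [ 0.5594 -0.0166  0.1081] yang -0.4403 F [-2.17  2.3   2.57] T [0.267 0.589 0.009] w 0.0142
tool shift cm [-0.02  0.06  0.01] rotvec [-1.000e-04 -3.000e-04 -2.595e-01]
time: 6.32
ee_pos: [0.5592, -0.0164, 0.1081]
eef_rot: [0.906, 0.422, -0.0, -0.0]
ft_force: [-4.4, 2.8, 5.2]
width: 0.0141
t 6.325 pos [ 0.5592 -0.0164  0.1081] yang -0.6989 F [-4.41  2.78  5.17] T [ 0.565  1.001 -0.059] w 0.0141
tool shift cm [-0.01  0.09  0.01] rotvec [-7.000e-04 -4.000e-04 -5.181e-01]
```

View pics/side3c.png

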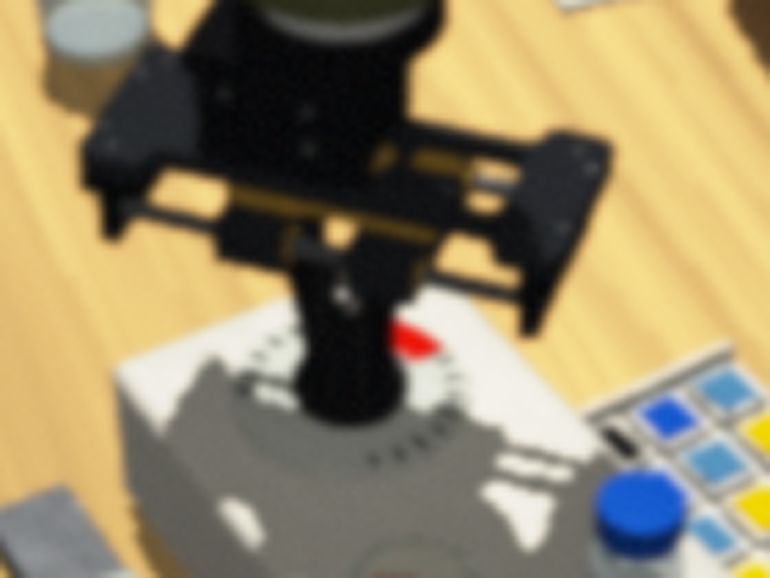

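```bash
python3 -m jog '[[0,-0.1,0,0,0,0,-0.8],[0,0,0,0,0,0,-0.8]]'
python3 -m jog '[[0,0,-0.05,0,0,0,-0.8],[0,0,0,0,0,0,-0.8]]'
python3 -m jog '[[0,0,-0.05,0,0,0,-0.8],[0,0,0,0,0,0,-0.8]]'
python3 -c "
from h import *
plan([.5598,-.017,.108],1.39-np.pi/2)"
```

```text
time: 6.62
ee_pos: [0.5591, -0.0164, 0.1082]
eef_rot: [0.907, 0.422, 0.001, 0.0]
ft_force: [1.3, -0.2, 1.5]
width: 0.0143
time: 6.88
ee_pos: [0.559, -0.0164, 0.1085]
eef_rot: [0.907, 0.421, 0.0, 0.0]
ft_force: [5.2, -0.4, -4.5]
width: 0.014
time: 7.12
ee_pos: [0.559, -0.0163, 0.1091]
eef_rot: [0.907, 0.421, 0.0, 0.0]
ft_force: [5.3, 0.4, -4.2]
width: 0.0139
t 7.125 pos [ 0.559  -0.0163  0.1091] yang -0.7009 F [ 5.25  0.37 -4.23] T [-0.036 -1.047  0.09 ] w 0.0139
tool shift cm [-0.    0.1   0.11] rotvec [ 1.000e-03 -3.000e-04 -5.201e-01]
```

```bash
python3 -m jog '[[-0.03,0.05,-0.05,0,0,0,-0.8],[0,0,0,0,0,0,-0.8]]'
python3 -m jog '[[0,0,-0.05,0,0,0,-0.8],[0,0,0,0,0,0,-0.8]]'
python3 -m jog '[[0,0,-0.04,0,0,0,-0.8],[0,0,0,0,0,0,-0.8]]'

```

```text
time: 7.38
ee_pos: [0.559, -0.0164, 0.1096]
eef_rot: [0.907, 0.421, 0.0, -0.0]
ft_force: [4.7, 2.9, -3.8]
width: 0.0145
time: 7.62
ee_pos: [0.559, -0.0164, 0.1101]
eef_rot: [0.907, 0.422, 0.0, -0.0]
ft_force: [4.6, 2.4, -3.0]
width: 0.0136
time: 7.88
ee_pos: [0.559, -0.0164, 0.1103]
eef_rot: [0.907, 0.422, 0.0, -0.0]
ft_force: [6.5, 2.8, -5.6]
width: 0.0138
```

```bash
python3 -m jog '[[0.07,0.035,-0.02,0,0,0,-0.8],[0,0,0,0,0,0,-0.8]]'
python3 -m jog '[[0,0,0,0,0,0.03,-0.8],[0,0,0,0,0,0,-0.8]]'
python3 -c "
from h import *
plan([.5598,-.017,.108],1.39-np.pi/2)"
```

```text
time: 8.12
ee_pos: [0.5591, -0.0164, 0.1103]
eef_rot: [0.907, 0.421, -0.0, -0.0]
ft_force: [2.0, 1.9, -4.7]
width: 0.0136
time: 8.38
ee_pos: [0.5591, -0.0164, 0.1103]
eef_rot: [0.913, 0.407, -0.0, -0.0]
ft_force: [2.6, 2.1, -6.6]
width: 0.014
t 8.375 pos [ 0.5591 -0.0164  0.1103] yang -0.7318 F [ 2.59  2.05 -6.58] T [ 0.364 -0.347 -0.039] w 0.014
tool shift cm [0.   0.1  0.23] rotvec [-9.00e-04  3.00e-04 -5.51e-01]
```

```bash
for k in 1 2 3 4; do python3 -m jog '[[0,0,0,0,0,0.03,-0.8],[0,0,0,0,0,0,-0.8]]' | grep -E "ee_pos|force|rot|width" | tr '\n' ' '; echo; done
python3 -c "
from h import *
plan([.5598,-.017,.108],1.39-np.pi/2)"
```

```text
ee_pos: [0.5591, -0.0164, 0.1103] eef_rot: [0.919, 0.394, -0.0, -0.0] ft_force: [1.1, 2.7, -7.2] width: 0.014 
ee_pos: [0.5591, -0.0163, 0.1104] eef_rot: [0.925, 0.38, -0.0, -0.0] ft_force: [-0.2, 2.8, -6.6] width: 0.0141 
ee_pos: [0.5591, -0.0163, 0.1104] eef_rot: [0.931, 0.366, -0.0, -0.0] ft_force: [-1.7, 3.4, -8.5] width: 0.014 
ee_pos: [0.5591, -0.0163, 0.1104] eef_rot: [0.936, 0.352, -0.0, -0.0] ft_force: [-2.9, 4.2, -8.3] width: 0.0139 
t 9.375 pos [ 0.5591 -0.0163  0.1104] yang -0.8516 F [-2.9   4.21 -8.3 ] T [0.799 0.774 0.026] w 0.0139
tool shift cm [0.01 0.1  0.24] rotvec [-1.000e-03  2.000e-04 -6.708e-01]
```

```bash
python3 -m jog '[[0,-0.05,0.01,0,0,0.03,-0.8],[0,0,0,0,0,0,-0.8]]' | grep -E "ee_pos|force|rot|width" | tr '\n' ' '; echo; for k in 1 2 3; do python3 -m jog '[[0,0,0,0,0,0.03,-0.8],[0,0,0,0,0,0,-0.8]]' | grep -E "ee_pos|force|rot|width" | tr '\n' ' '; echo; done
python3 -c "
from h import *
plan([.5598,-.017,.108],1.39-np.pi/2)"
```

```text
ee_pos: [0.5591, -0.0163, 0.1105] eef_rot: [0.941, 0.338, -0.0, 0.0] ft_force: [-1.6, 2.4, -9.5] width: 0.0138 
ee_pos: [0.559, -0.0162, 0.1105] eef_rot: [0.946, 0.324, -0.0, -0.0] ft_force: [-3.6, 2.0, -8.0] width: 0.0142 
ee_pos: [0.5591, -0.0162, 0.1105] eef_rot: [0.951, 0.309, -0.0, -0.0] ft_force: [-4.9, 1.9, -7.3] width: 0.0139 
ee_pos: [0.559, -0.0162, 0.1105] eef_rot: [0.956, 0.295, -0.0, -0.0] ft_force: [-4.4, 2.2, -7.1] width: 0.0138 
t 10.375 pos [ 0.559  -0.0162  0.1105] yang -0.9722 F [-4.38  2.19 -7.1 ] T [0.37  1.178 0.027] w 0.0138
tool shift cm [0.02 0.11 0.25] rotvec [-3.000e-04  1.000e-04 -7.914e-01]
```

```bash
python3 -m jog '[[-0.02,-0.05,0,0,0,0.03,-0.8],[0,0,0,0,0,0,-0.8]]' | grep -E "ee_pos|force|rot|width" | tr '\n' ' '; echo; for k in 1 2 3; do python3 -m jog '[[0,0,0,0,0,0.03,-0.8],[0,0,0,0,0,0,-0.8]]' | grep -E "ee_pos|force|rot|width" | tr '\n' ' '; echo; done
python3 -c "
from h import *
plan([.5598,-.017,.108],1.39-np.pi/2)"
```

```text
ee_pos: [0.559, -0.0161, 0.1107] eef_rot: [0.96, 0.28, 0.0, 0.0] ft_force: [-2.9, 0.4, -6.5] width: 0.0138 
ee_pos: [0.559, -0.0161, 0.1108] eef_rot: [0.964, 0.266, 0.0, 0.0] ft_force: [-3.4, 0.7, -4.5] width: 0.0136 
ee_pos: [0.5589, -0.016, 0.1108] eef_rot: [0.968, 0.252, 0.0, 0.0] ft_force: [-3.6, -0.7, -2.4] width: 0.014 
ee_pos: [0.5589, -0.016, 0.1108] eef_rot: [0.971, 0.237, 0.0, 0.0] ft_force: [-3.4, -2.0, 0.0] width: 0.0138 
t 11.375 pos [ 0.5589 -0.016   0.1108] yang -1.092 F [-3.43 -1.98  0.03] T [-0.345  0.918 -0.067] w 0.0138
tool shift cm [0.03 0.13 0.28] rotvec [ 4.000e-04 -2.000e-04 -9.112e-01]
```

```bash
for k in 1 2 3; do python3 -m jog '[[0,0,-0.04,0,0,0,-0.8],[0,0,0,0,0,0,-0.8]]' | grep -E "ee_pos|force|rot|width" | tr '\n' ' '; echo; done
python3 -c "
from h import *
plan([.5598,-.017,.108],1.39-np.pi/2)"
```

```text
ee_pos: [0.5589, -0.016, 0.111] eef_rot: [0.971, 0.238, 0.0, 0.0] ft_force: [-2.6, -1.8, -2.3] width: 0.0142 
ee_pos: [0.5589, -0.016, 0.1114] eef_rot: [0.971, 0.238, 0.0, 0.0] ft_force: [-0.6, -2.6, -4.0] width: 0.0141 
ee_pos: [0.5589, -0.016, 0.1118] eef_rot: [0.971, 0.238, 0.0, 0.0] ft_force: [-0.9, -2.8, -2.7] width: 0.0138 
t 12.125 pos [ 0.5589 -0.016   0.1118] yang -1.0911 F [-0.94 -2.77 -2.67] T [-0.77   0.314 -0.052] w 0.0138
tool shift cm [0.04 0.13 0.38] rotvec [ 4.000e-04 -1.000e-04 -9.103e-01]
```

```bash
for k in 1 2 3 4; do python3 -m jog '[[0,0,-0.06,0,0,0,-0.8],[0,0,0,0,0,0,-0.8]]' | grep -E "ee_pos|force|rot|width" | tr '\n' ' '; echo; done
python3 - <<'E'
from h import *
plan([.5598,-.017,.108],1.39-np.pi/2)
p=r.camera("side");i=p["frame"][165:270,255:395,::-1]
cv2.imwrite(f"pics/side4c.png",cv2.resize(i,None,fx=5.5,fy=5.5,interpolation=cv2.INTER_CUBIC))
E
```

```text
ee_pos: [0.5589, -0.016, 0.1125] eef_rot: [0.971, 0.238, 0.0, 0.0] ft_force: [-0.0, -2.8, -1.6] width: 0.014 
ee_pos: [0.5589, -0.016, 0.1131] eef_rot: [0.971, 0.238, 0.0, 0.0] ft_force: [0.1, -3.8, -2.1] width: 0.0139 
ee_pos: [0.5589, -0.0159, 0.1137] eef_rot: [0.971, 0.238, 0.0, 0.0] ft_force: [-0.4, -3.9, -2.4] width: 0.0141 
ee_pos: [0.5588, -0.016, 0.1142] eef_rot: [0.971, 0.238, 0.0, 0.0] ft_force: [-0.1, -4.9, -3.0] width: 0.0141 
t 13.125 pos [ 0.5588 -0.016   0.1142] yang -1.0911 F [-0.11 -4.91 -3.04] T [-1.149 -0.081 -0.048] w 0.0141
tool shift cm [0.04 0.14 0.62] rotvec [ 3.000e-04 -1.000e-04 -9.103e-01]
```

View pics/side4c.png

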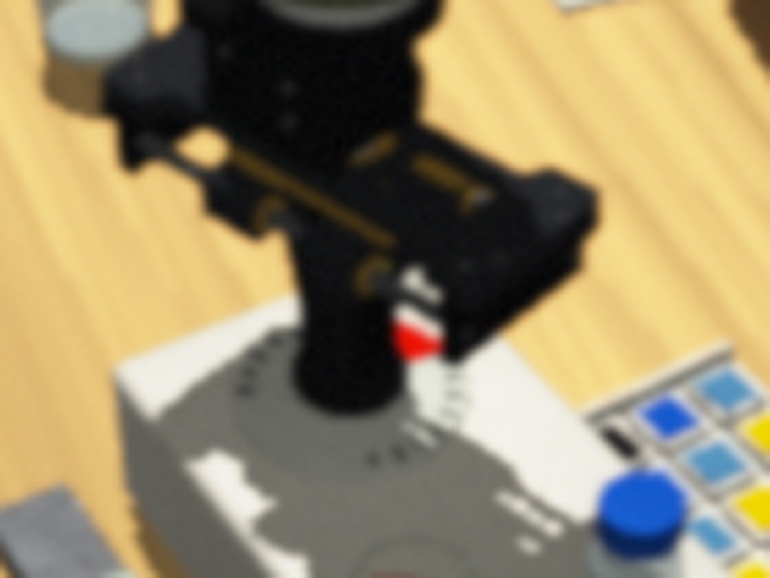

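The disc's lower edge is at y≈413, up from 426, so the knob really has risen about 6 mm and is in the notch. Continuing gently.

```bash
python3 -m jog '[[-0.03,0.05,-0.06,0,0,0,-0.8],[0,0,-0.06,0,0,0,-0.8],[0,0,0,0,0,0,-0.8]]' | grep -E "ee_pos|force|rot|width" | tr '\n' ' '; echo; for k in 1 2 3; do python3 -m jog '[[0,0,-0.05,0,0,0,-0.8],[0,0,-0.05,0,0,0,-0.8],[0,0,0,0,0,0,-0.8]]' | grep -E "ee_pos|force|rot|width" | tr '\n' ' '; echo; done
python3 - <<'E'
from h import *
plan([.5598,-.017,.108],1.39-np.pi/2)
p=r.camera("side");i=p["frame"][165:270,255:395,::-1]
cv2.imwrite(f"pics/side5c.png",cv2.resize(i,None,fx=5.5,fy=5.5,interpolation=cv2.INTER_CUBIC))
E
```

```text
ee_pos: [0.5588, -0.016, 0.1155] eef_rot: [0.971, 0.238, 0.0, -0.0] ft_force: [1.0, -1.9, -3.2] width: 0.014 
ee_pos: [0.5588, -0.016, 0.1164] eef_rot: [0.971, 0.238, 0.0, -0.0] ft_force: [2.0, 0.0, -3.1] width: 0.0138 
ee_pos: [0.5588, -0.0161, 0.1174] eef_rot: [0.971, 0.238, 0.0, -0.0] ft_force: [3.1, 1.6, -3.8] width: 0.0141 
ee_pos: [0.5588, -0.0161, 0.1185] eef_rot: [0.971, 0.238, 0.0, -0.0] ft_force: [2.6, 2.4, -2.2] width: 0.0138 
t 14.675 pos [ 0.5588 -0.0161  0.1185] yang -1.0907 F [ 2.61  2.39 -2.2 ] T [ 0.403 -0.601 -0.023] w 0.0138
tool shift cm [0.04 0.13 1.05] rotvec [-1.000e-04 -6.000e-04 -9.099e-01]
```

View pics/side5c.png

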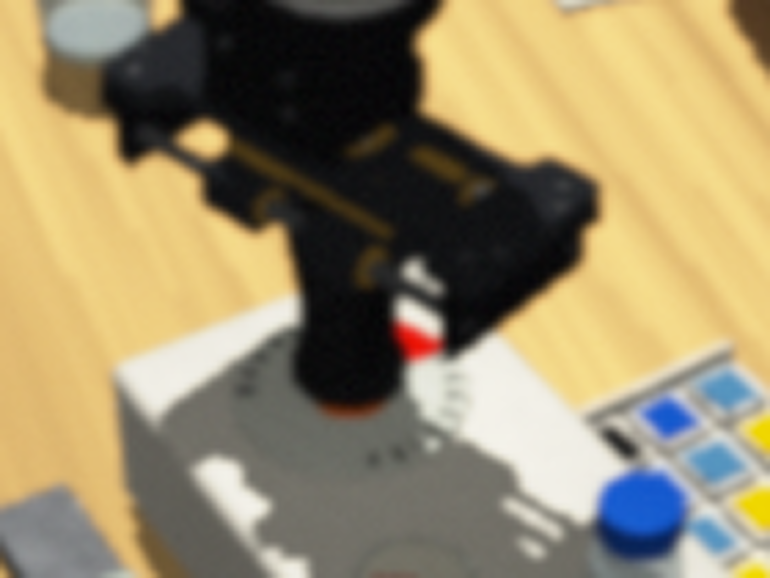

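The orange ring now shows below the knob at crop (350,408). I'll go gently to the stop.

```bash
for k in 1 2 3 4; do python3 -m jog '[[0,0,-0.04,0,0,0,-0.8],[0,0,0,0,0,0,-0.8]]' | grep -E "ee_pos|force|width" | tr '\n' ' '; echo; done
```

```text
ee_pos: [0.5588, -0.0161, 0.1188] ft_force: [4.2, 3.4, -3.1] width: 0.014 
ee_pos: [0.5588, -0.0161, 0.1192] ft_force: [3.8, 4.1, -1.9] width: 0.014 
ee_pos: [0.5588, -0.0161, 0.1196] ft_force: [2.7, 4.2, -2.8] width: 0.014 
ee_pos: [0.5588, -0.0161, 0.12] ft_force: [3.5, 4.0, -2.9] width: 0.014
```

```bash
for k in 1 2 3; do python3 -m jog '[[0.02,0,-0.03,0,0,0,-0.8],[0,0,0,0,0,0,-0.8]]' | grep -E "ee_pos|force|width" | tr '\n' ' '; echo; done
```

```text
ee_pos: [0.5588, -0.0161, 0.1202] ft_force: [2.6, 4.4, -2.9] width: 0.0137 
ee_pos: [0.5588, -0.0161, 0.1203] ft_force: [3.1, 3.3, -5.8] width: 0.014 
ee_pos: [0.5589, -0.0161, 0.1205] ft_force: [2.7, 2.9, -9.6] width: 0.0139
```

The force rises at 0.1203, 12 mm up, so this is the firm stop. Relax, open, and rise straight up.

```bash
python3 -m jog '[[0,0,0.05,0,0,0,-0.8],[0,0,0,0,0,0,-0.5],[0,0,0,0,0,0,-0.2],[0,0,0,0,0,0,0],[0,0,0,0,0,0,0],[0,0,0,0,0,0,0]]'
python3 -m jog '[[0,0,-0.5,0,0,0,0],[0,0,-1,0,0,0,0],[0,0,-1.5,0,0,0,0],[0,0,-2,0,0,0,0],[0,0,-3,0,0,0,0],[0,0,-3,0,0,0,0],[0,0,-3,0,0,0,0],[0,0,0,0,0,0,0]]'
python3 - <<'E'
from h import *
plan([.5598,-.017,.108],1.39-np.pi/2)
p=r.camera("side");i=p["frame"][165:270,255:395,::-1]
cv2.imwrite(f"pics/side6c.png",cv2.resize(i,None,fx=5.5,fy=5.5,interpolation=cv2.INTER_CUBIC))
E
```

```text
time: 17.23
ee_pos: [0.5592, -0.0162, 0.1204]
eef_rot: [0.971, 0.238, 0.0, 0.0]
ft_force: [-0.1, -0.1, 0.4]
width: 0.0428
time: 18.23
ee_pos: [0.5604, -0.0164, 0.2636]
eef_rot: [0.971, 0.237, 0.002, 0.0]
ft_force: [1.2, 0.6, -0.8]
width: 0.0433
t 18.225 pos [ 0.5604 -0.0164  0.2636] yang -1.0913 F [ 1.16  0.56 -0.76] T [-0.02   0.131  0.003] w 0.0433
tool shift cm [-0.16  0.   15.55] rotvec [ 0.0033 -0.0038 -0.9105]
```

View pics/side6c.png

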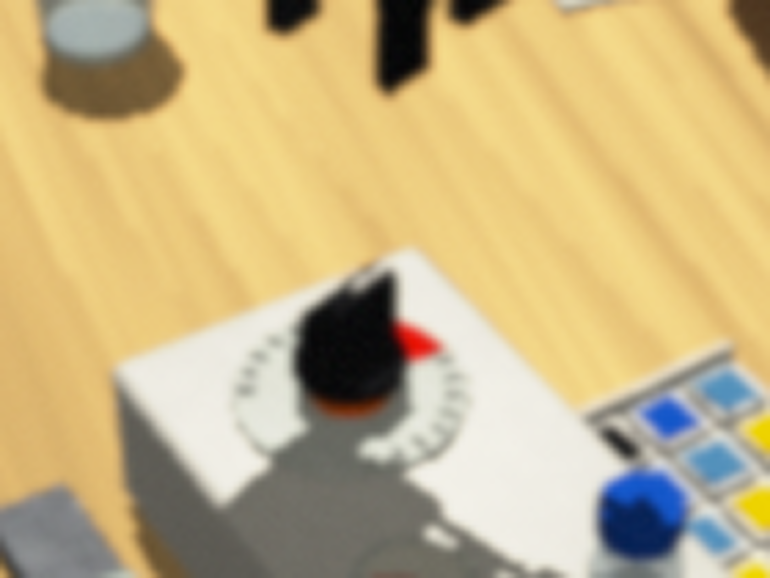

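The knob stands up with the orange ring visible at (350,405), and its pointer is over the red band. The gripper is clear by about 10 cm and nothing else has moved. Handing in.

```bash
python3 -m jog '[[0,0,0,0,0,0,0],[0,0,0,0,0,0,0],[0,0,0,0,0,0,0]]'; python3 -c "
from bench import r
print(r.close_job())"
```

```text
time: 18.65
ee_pos: [0.559, -0.0161, 0.2599]
eef_rot: [0.971, 0.238, -0.0, -0.0]
ft_force: [0.4, -0.4, -0.5]
width: 0.0437
the job is handed in; nothing more can be done
None
```

The knob is pulled out about 12 mm and locked in the notch, with its pointer in the red band. I let go and handed the job in at about 18.7 s.

- **Turn and search:** I gripped the knob at 8 N and turned it clockwise about 0.91 rad. I felt along the band under a light upward pull; the largest I read at the ends of the moves was 9.5 N. The catch gave way near the middle of the band: the pointer ended at about 0.48 rad in world angle, against about 0.54 to 0.6 rad measured for the band's middle.
- **Pull:** From there the knob came up against about 3 N of friction. It met the firm stop at about 12 mm, where the force rose to 9.6 N and I stopped.
- **Last checks:** The last side picture shows the orange ring below the knob, the pointer at the red band and the gripper well clear. The force on the tool was near zero. The ink jar, palette and brush looked undisturbed in that crop, but I did not re-measure any bystander's position.
- **Disagreement:** The top and side cameras differed by a few hundredths of a radian to 0.1 rad on the direction of the band's middle, well inside the tolerance.

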